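# Load the draining pail and hang it over its drip tray

### The arm

A 6-joint arm with a two-finger parallel gripper is mounted at the origin on the work surface. World frame = base frame: x ahead of the robot, y to its left, z up, the work surface at z = 0. Lengths are in m, angles in rad, forces in N, time in s.
With the tool pointing down it reaches from about 0.325 to 0.9 m from the base axis. Payload 3.5 kg.
Tool frame: the origin (TCP) lies at the centre of the arm's flange, where the gripper is bolted on; the fingertips stand 173 mm ahead of it and the grasp point (between the pads) lies 155 mm ahead of it (bot.tcp_to_grasp is the distance from the TCP to the grasp point, in m); z points along the fingers, x is the direction in which the jaws open and shut, and the axes are right-handed (so a half turn about z gives the same grasp; the last joint's range is limited). The gripper opens to 85 mm and grips with 20 to 120 N. Pads are 22 mm wide; open, the fingers measure 114 mm over their backs; the gripper's body (76 mm by 85 mm) begins 54 mm behind the grasp point. The pads swing forward as they close: fully open they stand 13 mm farther back than shut.
Start: joints at [1.002, 0.276, -0.026, 1.268, 0, 1.467], TCP at [0.281, 0.558, 0.405] pointing down, gripper open.
Joint ranges: [-3.12, 3.12], [-0.85, 1.88], [-1.08, 1.24], [-1.95, 2.15], [-1.57, 1.53], [-3.14, 3.14]. Speed limits (rad/s): [2.57, 2.57, 3.14, 3.14, 3.14, 3.14].

### API

Orientations are given as a unit quaternion [x, y, z, w].
In Python, from plant import bot gives the robot as it stands. Calls block until the motion is done:
- bot.move_pose(position, orientation): joint-space move of the TCP to a pose.
- bot.move_straight(position, orientation=None, speed=0.15, threshold=None): straight line of the TCP; orientation=None keeps the orientation; speed is the mean speed in m/s. With threshold (N) it stops when the force on the tool has changed by that much, and returns True; else False.
- bot.move_joints(angles): joint-space move.
- bot.set_gripper(opening): finger opening in m; the grip force is fixed at half the most; returns when the fingers have stopped.
- bot.dwell(seconds).
- bot.solve_ik(position, orientation): joint angles nearest the present ones, or None.
- bot.observe(): the state.
- bot.read_camera(name): name is "scene" or "top" or "wrist"; returns a dict with "color" (420x560x3 uint8, red, green, blue), "K" (3x3 intrinsics, pixels), "world_from_camera" (4x4, takes a point from camera to world coordinates); the wrist camera has in their place "hand_eye" (4x4, takes a point from camera to tool coordinates, whose origin is the TCP and whose axes are the tool frame's). Camera axes: x right, y up, looking along -z (the intrinsics and any distortion apply to the point x, -y, -z); pixel columns grow to the right and rows downward; lengths in m; the calibration is good to about 2 mm. A picture is of the moment at which its call begins: read the wrist's pose just before it. There is no depth.
A pose or a line that the arm cannot do raises bot.Unreachable and nothing moves.
- bot.finish_job(): hands the job in, once; it reports no verdict.
The state is a dict: "t": time; "joints": joint angles; "joint_vel": joint speeds; "effort": joint torques, N m; "eef_pos": TCP position; "tool_rot": TCP orientation; "ft_force": force on the tool from outside, world axes, zero at the start; "ft_torque": the same for the moment, N m; "gripper_width": finger opening in m.
Only numpy, scipy, OpenCV 4.12 (cv2) and the standard library are available. Lean on these libraries where they do the work, as an engineer would, in place of code of your own. Each camera call takes 0.05 s, during which the arm holds its last target. There are 200 camera calls.

### The job

Get the rinsed bottles draining: push the white drip tray square and flush into the fence corner under the hook, and put every small amber bottle into the steel pail where it stands. Then swing the pail's bail upright while the pail is still on the bench, and hang the pail by its bail on the two-prong hook, over the tray. Leave the other things on the bench where they are.

Things in the scene. Friction and masses are not known exactly. Their poses are not given: they have to be found in the camera images.
- station: draining corner fixed to the bench: an L-shaped grey metal fence 35 mm high, 8 mm thick, with a support rod and hook behind it. Origin: inner corner of the fence at bench level. x points square into the back fence (away from the robot), y square into the left fence; the tray's place is at x < 0, y < 0. Back fence: y +8 to -242 mm; left fence: x +8 to -210 mm.
- rod_top (a point): top of the support rod (13 mm dia, cap 18 mm), 353 mm above the bench, at station x +35, y -110 mm, behind the back fence
- hook_seat (a point): where the middle of the bail's bar lies when hung: midway between the two hook prongs, 317 mm above the bench, at station x -80, y -110 mm. The prongs are 8 mm round bars along station x, 76 mm apart (centres 38 mm either side of this point), joined only 100 mm behind, by the rod. They slope slightly down from there to the seat. Axes as the station's.
- hook_tip (a point): midway between the two red, upturned prong tips: 20 mm in front of the seat (station x -100 mm), 335 mm above the bench. The prongs rise at 45 degrees from seat to tip. The bail's bar, parallel to station y, goes over the tips from the robot's side and then down; a gripper on its sleeve fits between the prongs.
- tray: white plastic drip tray, 200 mm (its x) by 220 mm (its y), 28 mm high, walls 5 mm thick, open top, 0.35 kg, loose on the bench. Origin: centre of its underside. Its +x side belongs against the back fence, its +y side against the left fence. It starts askew, 3 to 7 cm out of the corner each way; it slides easily on the bench.
- tray_bl (a point): outer corner of the tray's underside at its x +100, y +110 mm (goes into the fence corner)
- tray_br (a point): outer corner of the tray's underside at its x +100, y -110 mm
- tray_fl (a point): outer corner of the tray's underside at its x -100, y +110 mm
- pail: round steel draining pail, open top, perforated; outside diameter 136 mm at the bottom, 150 mm at the rim, 90 mm high, wall 3 mm, floor 4 mm thick; pail and bail together about 0.38 kg. Origin: centre of its underside, z up. The swing bail's pivots are 82 mm above the underside, on the pail's y axis. At the start the bail lies flat, level, towards the pail's -x.
- bail (a joint): swing of the bail about its pivots, rad: 0 = lying flat towards the pail's -x (its stop), 1.57 = upright, 3.14 = flat towards +x. Nearly free: it falls flat when let go.
- bail_mid (a point): middle of the bail's straight top bar, 112 mm from the pivot axis; lying flat it is 82 mm above the bench with 30 mm between its sleeve and the pail's rim. The bar is parallel to the pail's y axis, a 6 mm steel wire 112 mm long, with a red sleeve, 14 mm dia and 52 mm long, in its middle, which is the part to grip.
- bottle0: rinsed amber sample bottle with a blue cap, closed: body 40 mm dia, 48 mm high, cap 33 mm dia, 64 mm high in all, 70 g. Origin: centre of its underside, z up. May be absent. It stands upright unless knocked over.
- bottle1: rinsed amber sample bottle with a blue cap, closed: body 40 mm dia, 48 mm high, cap 33 mm dia, 64 mm high in all, 70 g. Origin: centre of its underside, z up. May be absent. It stands upright unless knocked over.
- bottle2: rinsed amber sample bottle with a blue cap, closed: body 40 mm dia, 48 mm high, cap 33 mm dia, 64 mm high in all, 70 g. Origin: centre of its underside, z up. May be absent. It stands upright unless knocked over.
- bottle3: rinsed amber sample bottle with a blue cap, closed: body 40 mm dia, 48 mm high, cap 33 mm dia, 64 mm high in all, 70 g. Origin: centre of its underside, z up. May be absent. It stands upright unless knocked over.
- flask: bystander, to be left alone: conical glass flask with black bung, 72 mm dia, 121 mm tall. Origin: centre of its underside
- reagent: bystander, to be left alone: white plastic reagent bottle, yellow cap, 68 mm dia, 130 mm tall. Origin: centre of its underside
- stopper: bystander, to be left alone: black conical rubber stopper, 46 mm dia, 40 mm tall. Origin: centre of its underside
- gradcyl: bystander, to be left alone: glass measuring cylinder on a blue foot, 64 mm dia, 198 mm tall. Origin: centre of its underside
- spatula: bystander, to be left alone: lying steel weighing spatula, 170 mm long, 6 mm thick. Origin: centre of its underside (along its length about the middle)
- dish: bystander, to be left alone: white ceramic bowl, 84 mm dia, 30 mm tall. Origin: centre of its underside
- jar: bystander, to be left alone: glass jar with red cap, 60 mm dia, 80 mm tall. Origin: centre of its underside

How it is judged:
By the outcome, as a careful person would: the job done as asked, in the order asked, and still so for the second after the job is handed in, with the robot touching nothing.
Of bottle0, bottle1, bottle2, bottle3 only 2 to 4 are there at a start; the rules pass over those that are not, and their reading is None.
At some moment in a run one of bottle0, bottle1, bottle2, bottle3 may be knocked a few centimetres aside while the robot is not near it.
It also fails if it takes over 210 s, if anything falls off the work surface, if the arm or the gripper's body presses on something with over 40 N, if the wrist force passes 120 N, or if a joint passes its speed limit or range.

## Working session

There is one attempt and no reset: what is moved stays moved. The work goes in short steps, each a Python script; the robot and the scene stay as the last script left them, time stands still between calls to the robot, and variables do not carry over. Pictures are saved under pics/ and viewed, about 12 in all and at most 16, crops included, and the job is handed in when it is done.

```bash
ls; mkdir -p pics
cat > h.py <<'E'
from plant import bot
import numpy as np, cv2
from scipy.spatial.transform import Rotation as R
def save(c,n): cv2.imwrite(f'pics/{n}.png',c['color'][:,:,::-1])
def ray(c,u,v,T=None):
    T=c['world_from_camera'] if T is None else T
    K=c['K']; d=cv2.undistortPoints(np.array([[[u,v]]],float),K,c.get('dist',np.zeros(5)))[0,0]
    return T[:3,3], T[:3,:3]@np.array([d[0],-d[1],-1])
def at(c,u,v,z,T=None):
    o,d=ray(c,u,v,T); return o+d*(z-o[2])/d[2]
def proj(c,p,T=None):
    T=c['world_from_camera'] if T is None else T
    q=np.linalg.inv(T)@np.append(p,1); q=q[:3]*[1,-1,-1]; return (c['K']@q/q[2])[:2]
def down(yaw): # tool x axis at world angle yaw, z down
    return (R.from_euler('z',yaw)*R.from_euler('x',np.pi)).as_quat()
def wristT(c):
    s=bot.observe(); T=np.eye(4); T[:3,:3]=R.from_quat(s['tool_rot']).as_matrix(); T[:3,3]=s['eef_pos']; return T@c['hand_eye']
E
python3 - <<'E'
from h import *
for n in('top','scene'):
    c=bot.read_camera(n); save(c,n+'0'); print(n,[k for k in c],c['K'].tolist(),np.round(c['world_from_camera'],3).tolist())
o=bot.observe();print(o)
np.save('x.npy',0)
E
```

```text
pics
top ['color', 'K', 'world_from_camera'] [[451.09495475379134, 0.0, 279.7567135837189], [0.0, 451.09495475379134, 209.16564895630782], [0.0, 0.0, 1.0]] [[0.016, 0.98, -0.2, 0.311], [-1.0, 0.017, 0.001, 0.032], [0.005, 0.2, 0.98, 1.506], [0.0, 0.0, 0.0, 1.0]]
scene ['color', 'K', 'world_from_camera'] [[434.22455281343036, 0.0, 276.775650750205], [0.0, 434.22455281343036, 210.59547036428248], [0.0, 0.0, 1.0]] [[0.755, -0.53, 0.385, 1.063], [0.655, 0.609, -0.448, -0.551], [0.003, 0.59, 0.807, 1.224], [0.0, 0.0, 0.0, 1.0]]
{'t': 0.1, 'joints': array([ 1.00159391e+00,  2.77062645e-01, -2.77520504e-02,  1.26801114e+00,
        1.63593815e-05,  1.46738326e+00]), 'joint_vel': array([-0.00071543, -0.00248972,  0.00318582,  0.00134761, -0.00151709,
        0.00117767]), 'effort': array([ 1.18118969e-03, -4.46706712e+01,  2.96129161e+01,  8.44579161e-03,
       -8.01210490e-05,  1.81222299e-05]), 'eef_pos': array([0.28052273, 0.55810215, 0.40366371]), 'tool_rot': array([ 8.51212875e-01,  5.24819599e-01, -9.17684096e-04,  4.33182884e-04]), 'ft_force': array([ 0.2530722 , -0.12942597, -0.3337031 ]), 'ft_torque': array([ 0.00896184,  0.02906558, -0.03125396]), 'gripper_width': 0.08531869658289862}
```

View pics/top0.png

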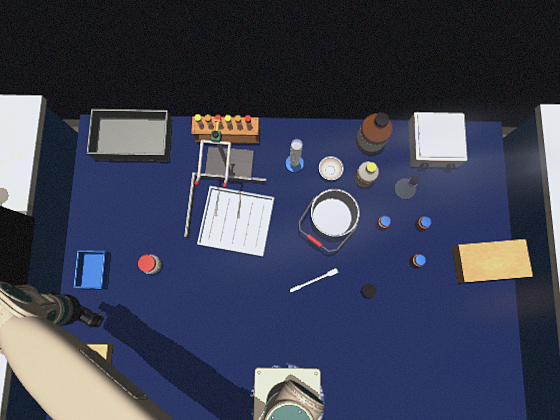

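View pics/scene0.png

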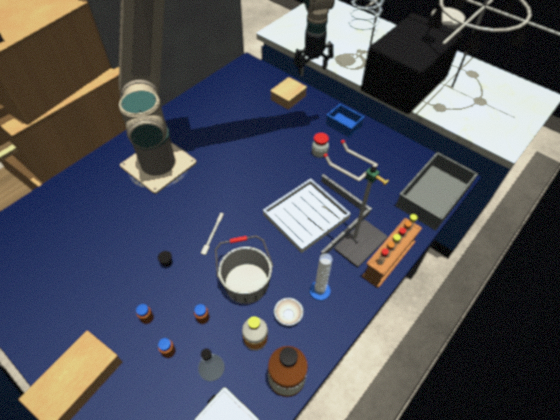

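Top view: three bottles (caps at about (385,222), (425,223) and (419,261)), the pail at (333,215) with the bail towards (315,241), the tray around (236,221), and the fence corner near (194,175). I'll take one enlarged crop for the measurements.

Run:
```python
import cv2
a=cv2.imread('pics/top0.png')[130:280,180:440]
cv2.imwrite('pics/crop1.png',cv2.resize(a,None,fx=3,fy=3,interpolation=cv2.INTER_CUBIC))
```

```text
(no output)
```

View pics/crop1.png

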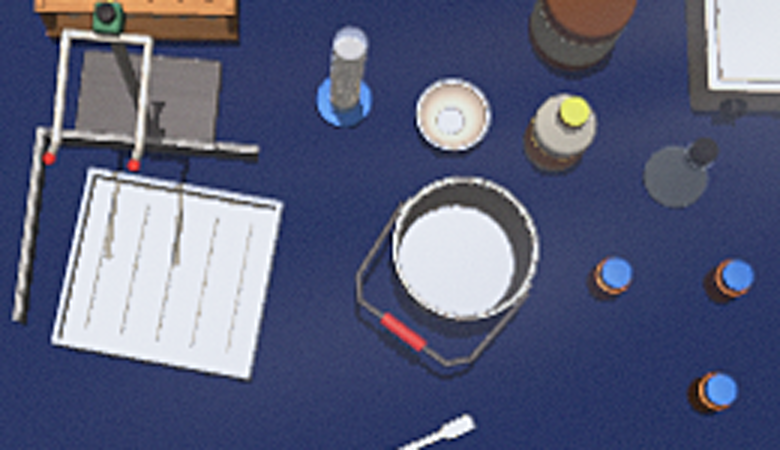

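Run:
```python
from h import *
c=bot.read_camera('top')
P=lambda u,v,z:at(c,180+u/3,130+v/3,z)
def s(n,p):print(n,np.round(p,4));return p
tl=s('tipL',P(49,158,.335));tr=s('tipR',P(134,165,.335));rod=s('rod',P(108,14,.353))
print('tips dist',np.linalg.norm(tl-tr), 'yaw from tips',np.degrees(np.arctan2(*(tl-tr)[:2][::-1]))-90, 'rod-tip',rod-(tl+tr)/2, np.degrees(np.arctan2(*(rod-(tl+tr)/2)[:2][::-1])))
co=s('fence outer corner',P(37,130,.035)); b=s('back end(outer)',P(258,146,.035)); l=s('left end',P(15,320,.035))
print('yaw back',np.degrees(np.arctan2(*(co-b)[:2][::-1]))-90,np.linalg.norm(co-b),'left',np.degrees(np.arctan2(*(co-l)[:2][::-1])),np.linalg.norm(co-l))
T=[s('tray'+n,P(u,v,.028)) for n,u,v in(('bl',92,170),('br',283,205),('fr',250,379),('fl',53,344))]
print([round(np.linalg.norm(T[i]-T[(i+1)%4]),4) for i in range(4)],'yaw',[round(np.degrees(np.arctan2(*(d)[:2][::-1])),1) for d in(T[0]-T[3],T[1]-T[2],T[0]-T[1],T[3]-T[2])])
s('tray c',sum(T)/4)
pc=s('pail',P(466,249,.09)); m=s('sleeve',P(402,332,.082));print(np.linalg.norm((pc-m)[:2]),np.degrees(np.arctan2(*(pc-m)[:2][::-1])))
sl=P(384,317,.082)-P(424,347,.082); print('bar dir',np.degrees(np.arctan2(sl[1],sl[0])))
for n,u,v in(('b0',616,275),('b1',737,278),('b2',719,392)): s(n,P(u,v,.064))
s('stopper',at(c,369,291,.04)); s('flask',P(680,180,.0)); s('bung',P(705,150,.121)); s('reag',P(574,110,.13)); s('spat',at(c,292,290,.005));s('spat',at(c,337,271,.005)); s('dish',P(453,115,.03)); s('jar',at(c,149,264,.08)); s('cyl',P(350,45,.198))
```

```text
tipL [0.6191 0.2545 0.335 ]
tipR [0.6139 0.1784 0.335 ]
rod [0.7489 0.2052 0.353 ]
tips dist 0.07627358425698315 yaw from tips -3.8583505467239405 rod-tip [ 0.13239441 -0.01127574  0.018     ] -4.868008722942871
fence outer corner [0.7302 0.3269 0.035 ]
back end(outer) [0.7159 0.0776 0.035 ]
left end [0.5142 0.3391 0.035 ]
yaw back -3.287583396336217 0.2496962164390525 left -3.2409255127725607 0.21633227912243216
traybl [0.6866 0.2639 0.028 ]
traybr [0.6499 0.0483 0.028 ]
trayfr [0.4546 0.0807 0.028 ]
trayfl [0.4894 0.2975 0.028 ]
[np.float64(0.2187), np.float64(0.198), np.float64(0.2195), np.float64(0.2001)] yaw [np.float64(-9.6), np.float64(-9.4), np.float64(80.3), np.float64(80.9)]
tray c [0.5701 0.1726 0.028 ]
pail [ 0.591  -0.1484  0.09  ]
sleeve [ 0.5018 -0.0808  0.082 ]
0.11186633136993115 -37.15319803639608
bar dir 53.588693595173375
b0 [ 0.5702 -0.3139  0.064 ]
b1 [ 0.5691 -0.4449  0.064 ]
b2 [ 0.4456 -0.4197  0.064 ]
stopper [ 0.3482 -0.2604  0.04  ]
flask [ 0.6936 -0.4061  0.    ]
bung [ 0.6961 -0.3988  0.121 ]
reag [ 0.735 -0.259  0.13 ]
spat [ 0.3482 -0.015   0.005 ]
spat [ 0.4125 -0.163   0.005 ]
dish [ 0.7575 -0.1426  0.03  ]
jar [0.4196 0.4377 0.08  ]
cyl [ 0.7789 -0.0186  0.198 ]
```

All sizes check out: tips 76 mm apart, tray 219×199, pail to sleeve 112 mm. The station yaw is about -3.4°. Next is the tray push, with open jaws as a two-point pusher.

```bash
cat >> h.py <<'E'
PHI=np.radians(-3.4); S0=np.array([.7217,.3194])
def st(x,y,z=None):
    p=S0+np.array([[np.cos(PHI),-np.sin(PHI)],[np.sin(PHI),np.cos(PHI)]])@[x,y]
    return p if z is None else np.append(p,z)
def pick_yaw(pos,yaw):
    "of yaw and its half turns, the reachable one with j6 nearest its middle"
    best=None
    for k in(-1,0,1):
        q=bot.solve_ik(pos,down(yaw+k*np.pi))
        if q is not None and (best is None or abs(q[5])<best[0]): best=(abs(q[5]),yaw+k*np.pi)
    return None if best is None else best[1]
def via(pos,yaw,zc=.42):
    "lift, travel at height zc, stop above pos; returns orientation"
    s=bot.observe(); p=np.array(s['eef_pos'])
    if p[2]<zc-.02: bot.move_straight([p[0],p[1],zc],speed=.2)
    o=down(pick_yaw([*pos[:2],zc],yaw)); bot.move_pose([*pos[:2],zc],o); return o
E
python3 - <<'E'
from h import *
def push(a,b,yaw,z=.17):
    o=via(a,yaw); bot.move_straight([*a,z],o,speed=.2)
    hit=bot.move_straight([*b,z],o,speed=.06,threshold=10)
    s=bot.observe(); p=s['eef_pos']; d=p[:2]-S0
    print(hit,'station pos',np.round([np.cos(PHI)*d[0]+np.sin(PHI)*d[1],-np.sin(PHI)*d[0]+np.cos(PHI)*d[1]],4),np.round(s['ft_force'],1),round(s['t'],1))
    q=p[:2]+(np.array(a)-b)/np.linalg.norm(np.array(a)-b)*.03
    bot.move_straight([*q,z],speed=.1)
push(st(-.29,-.14),st(-.195,-.14),PHI+np.pi/2)
push(st(-.13,-.292),st(-.13,-.215),PHI)
push(st(-.24,-.12),st(-.195,-.12),PHI+np.pi/2)
p=bot.observe()['eef_pos']; bot.move_straight([*p[:2],.42],speed=.25)
o=via([.42,-.1],0)
c=bot.read_camera('top'); a=c['color'][140:265,170:330,::-1]; cv2.imwrite('pics/tray1.png',cv2.resize(a,None,fx=4,fy=4,interpolation=cv2.INTER_CUBIC)); print(bot.observe()['t'])
E
```

```text
True station pos [-0.2112 -0.1402] [-0.2  0.5  0.4] 4.2
True station pos [-0.1305 -0.2257] [ 1.  -1.4  0.2] 10.1
True station pos [-0.211  -0.1202] [-0.8  0.1 -0.1] 15.5
18.3417
```

View pics/tray1.png

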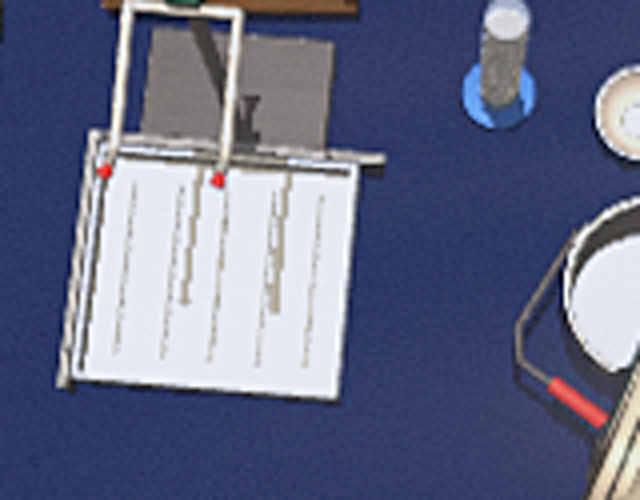

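The tray is flush along both fences in the image, and the stop positions match: 211 mm is 200 plus the 11 mm finger half-width. Now the bottles.

```bash
cat >> h.py <<'E'
PAIL=np.array([.591,-.1484])
def caps(c):
    h=cv2.cvtColor(c['color'],cv2.COLOR_RGB2HSV); m=cv2.inRange(h,(98,120,130),(118,255,255))
    n,_,s,ct=cv2.connectedComponentsWithStats(m)
    out=[]
    for i in range(1,n):
        if 25<s[i,4]<250:
            p=at(c,*ct[i],.064); 
            if p[1]<.4 and abs(p[0]-.78)+abs(p[1]+.02)>.08 and p[0]<.9: out.append((*np.round(p[:2],4),int(s[i,4])))
    return out
E
python3 - <<'E'
from h import *
c=bot.read_camera('top'); L=[b for b in caps(c)]; print(L)
L=[b for b in L if np.hypot(b[0]-PAIL[0],b[1]-PAIL[1])>.08]
if len(L)!=3: raise SystemExit('check')
L.sort(key=lambda b:-b[1]); b=L[0]
o=via(b[:2],np.arctan2(b[1],b[0])+np.pi/2,.36)
c=bot.read_camera('wrist'); T=wristT(c); save(c,'w1'); print(np.round(c['hand_eye'],3).tolist(),proj(c,[b[0],b[1],.064],T))
E
```

```text
[(np.float64(0.5742), np.float64(-0.3141), 77), (np.float64(0.574), np.float64(-0.4455), 78), (np.float64(0.4494), np.float64(-0.4222), 86)]
[[1.0, 0.001, 0.001, -0.001], [0.001, -0.945, -0.327, -0.084], [0.0, 0.327, -0.945, 0.031], [0.0, 0.0, 0.0, 1.0]] [280.66437108 197.02686132]
```

View pics/w1.png

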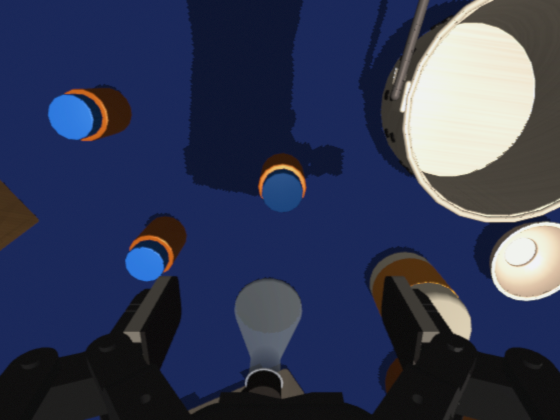

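The wrist view agrees with the top estimate: the cap is at (283,191) against a predicted (281,197), about 3 mm off. I'll apply that shift and pick all the bottles, re-detecting before each one.

Run:
```python
from h import *
Z=.36
def find():
    L=[b for b in caps(bot.read_camera('top')) if np.hypot(b[0]-PAIL[0],b[1]-PAIL[1])>.09 and b[1]<-.2]
    return sorted(L,key=lambda b:-b[1])
for ang in np.radians([-95,145,25]):
    L=find(); print([(float(b[0]),float(b[1])) for b in L])
    if not L: break
    b=np.array(L[0][:2])-[.003,0]
    o=via(b,np.arctan2(b[1],b[0])+np.pi/2,Z)
    if bot.move_straight([*b,.198],speed=.2,threshold=15): print('touch on way down'); bot.move_straight([*b,Z]); break
    bot.set_gripper(0); w=bot.observe()['gripper_width']; print('w',round(w,4),round(bot.observe()['t'],1))
    if not .03<w<.046: bot.set_gripper(.085); bot.move_straight([*b,Z]); print('bad grasp'); break
    bot.move_straight([*b,Z],speed=.2)
    d=PAIL+.035*np.array([np.cos(ang),np.sin(ang)])
    via(d,ang+np.pi/2,Z)
    hit=bot.move_straight([*d,.204],speed=.15,threshold=8)
    print('placed',hit,round(bot.observe()['eef_pos'][2],4))
    bot.set_gripper(.056); bot.move_straight([*d,Z],speed=.2); bot.set_gripper(.085)
via([.42,-.3],0,Z) if 0 else bot.move_pose([.42,.05,.40],down(pick_yaw([.42,.05,.4],0)))
print(find(),bot.observe()['t'])
c=bot.read_camera('top'); a=c['color'][150:300,290:490,::-1]; cv2.imwrite('pics/pail2.png',cv2.resize(a,None,fx=4,fy=4,interpolation=cv2.INTER_CUBIC))
```

```text
[]
[(np.float64(0.5743), np.float64(-0.3139), 78), (np.float64(0.4495), np.float64(-0.422), 87), (np.float64(0.5742), np.float64(-0.4454), 79)] 21.1917
```

View pics/pail2.png

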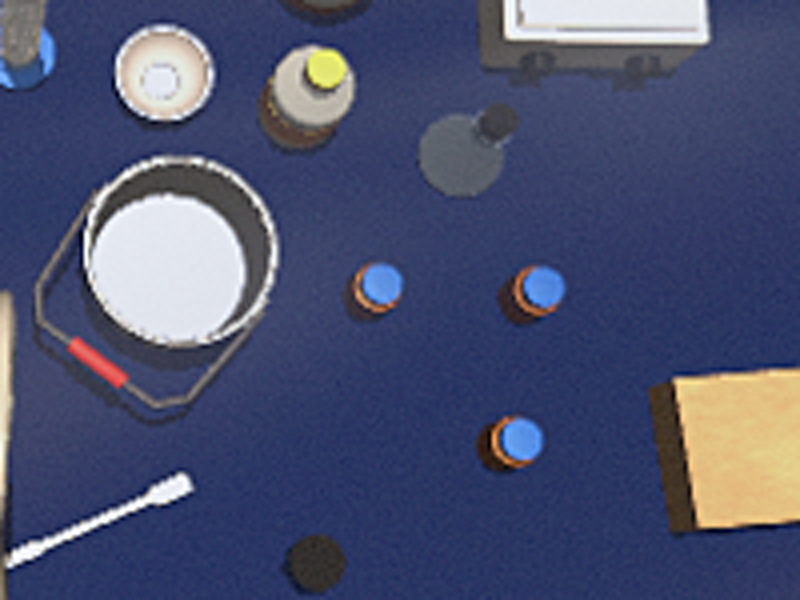

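The earlier view was only blocked by the arm. Nothing had moved, and all three bottles stand as before. Running the pick loop from this clear pose.

```bash
cat > pick.py <<'E'
from h import *
import sys
Z=.36
def find():
    L=[b for b in caps(bot.read_camera('top')) if np.hypot(b[0]-PAIL[0],b[1]-PAIL[1])>.09 and b[1]<.0]
    return sorted(L,key=lambda b:-b[1])
for ang in np.radians([float(a) for a in sys.argv[1:]]):
    L=find(); print([(float(b[0]),float(b[1])) for b in L])
    if not L: break
    b=np.array(L[0][:2])-[.003,0]
    via(b,np.arctan2(b[1],b[0])+np.pi/2,Z)
    if bot.move_straight([*b,.198],speed=.2,threshold=15): print('touch on way down',bot.observe()['eef_pos'],bot.observe()['ft_force']); bot.move_straight([*b,Z]); break
    bot.set_gripper(0); w=bot.observe()['gripper_width']; print('w',round(w,4),round(bot.observe()['t'],1))
    if not .03<w<.046: bot.set_gripper(.085); bot.move_straight([*b,Z]); print('bad grasp'); break
    bot.move_straight([*b,Z],speed=.2)
    d=PAIL+.035*np.array([np.cos(ang),np.sin(ang)])
    via(d,ang+np.pi/2,Z)
    hit=bot.move_straight([*d,.204],speed=.15,threshold=8)
    print('placed',hit,round(bot.observe()['eef_pos'][2],4))
    bot.set_gripper(.056); bot.move_straight([*d,Z],speed=.2); bot.set_gripper(.085)
bot.move_pose([.42,.05,.40],down(pick_yaw([.42,.05,.4],0)))
print(find(),bot.observe()['t'])
c=bot.read_camera('top'); a=c['color'][150:300,290:490,::-1]; cv2.imwrite('pics/pail3.png',cv2.resize(a,None,fx=4,fy=4,interpolation=cv2.INTER_CUBIC))
E
python3 pick.py -95 145 25
```

```text
[(0.5745, -0.3139), (0.4495, -0.422), (0.5742, -0.4454)]
w 0.0384 24.2
placed True 0.2036
[(0.4495, -0.422), (0.574, -0.4455)]
w 0.0386 31.8
placed True 0.2168
[(0.574, -0.4455)]
w 0.038 39.1
placed True 0.2141
[] 45.775
```

View pics/pail3.png

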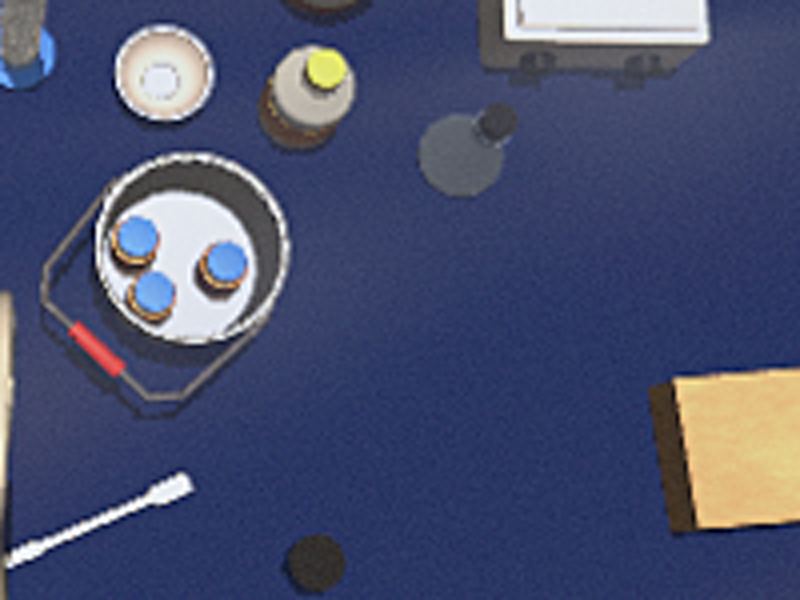

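All three bottles are upright in the pail and no other caps are in view. The pail shifted about 8 mm towards -y, so I'll re-measure it. Then I'll plan the bail swing with a tilted tool rotating rigidly with the bail, and check reachability.

```bash
cat >> h.py <<'E'
def load_pail():
    d=np.load('pail.npy'); return d[:2],d[2:4],d[4]   # pail centre, bar mid, heading of pail +x
def tool(head,al):
    """tool pointing along heading 'head', al from straight down; jaw axis in the vertical plane of head, tool y = horizontal"""
    h=np.array([np.cos(head),np.sin(head),0]); zz=np.array([0,0,1.])
    z=h*np.sin(al)-zz*np.cos(al); x=h*np.cos(al)+zz*np.sin(al); return np.column_stack([x,np.cross(z,x),z])
def flip(M): return M@np.diag([-1,-1,1])
E
python3 - <<'E'
from h import *
c=bot.read_camera('top'); P=lambda u,v,z:at(c,290+(u+.5)/4-.5,150+(v+.5)/4-.5,z)
rim=P(192,249,.09); m=P(96.5,349.5,.082); a=P(73,326,.082); b=P(121,374,.082)
hd=np.arctan2(*(rim-m)[:2][::-1]); bd=np.arctan2(*(a-b)[:2][::-1])
print('rim',rim,'mid',m,'dist',np.linalg.norm((rim-m)[:2]),'head',np.degrees(hd),'bar',np.degrees(bd)-90,'sleeve',np.linalg.norm(a-b))
h=(hd+bd-np.pi/2)/2
pc=((rim[:2]+m[:2])+0)/2; u=np.array([np.cos(h),np.sin(h)]); np.save('pail.npy',[*(pc+.056*u),*(pc-.056*u),h]); print(np.load('pail.npy'))
piv=np.array([*(pc+.056*u),.082]); axis=np.array([-np.sin(h),np.cos(h),0]) # rotate -x -> z : about +y by +
G=np.array([*(pc-.056*u),.082])
for al in np.radians([50,60,65,70,75,80]):
  for f in(0,1):
    M=tool(h,al); M=flip(M) if f else M
    r=[]
    for th in np.radians(range(0,91,15)):
        Q=R.from_rotvec(axis*th).as_matrix(); g=piv+Q@(G-piv); MM=Q@M
        r.append(bot.solve_ik(g-MM[:,2]*bot.tcp_to_grasp,R.from_matrix(MM).as_quat()))
    # hook: tool pointing along station x (away), lean = 90deg-al
    for e in (1,-1):
        MM=tool(PHI,e*(np.pi/2-al)); 
        for ff in(0,1):
            M2=flip(MM) if ff else MM
            for s in((-.13,.36),(-.08,.317)):
                g=st(s[0],-.11,s[1]); q=bot.solve_ik(g-M2[:,2]*bot.tcp_to_grasp,R.from_matrix(M2).as_quat())
                r.append(q)
    print(round(np.degrees(al)),f,[None if q is None else np.round(q[[0,3,4,5]],1).tolist() if i in(0,6) else 1 for i,q in enumerate(r)])
E
```

```text
rim [ 0.59474979 -0.15577172  0.09      ] mid [ 0.51352468 -0.08003273  0.082     ] dist 0.11105815116215398 head -42.99824851625506 bar -44.71346527249934 sleeve 0.053801346181129035
[ 0.594518   -0.15670163  0.51375647 -0.07910282 -0.7654291 ]
50 0 [[0.0, -0.3, -0.6, 2.1], 1, 1, 1, 1, 1, [-0.5, 1.9, 0.2, 1.8], 1, 1, 1, 1, None, None, None, None]
50 1 [[0.0, -0.3, -0.6, -1.0], 1, 1, 1, 1, 1, [-0.5, 1.9, 0.2, -1.3], 1, 1, 1, 1, None, None, None, None]
60 0 [[0.1, -0.6, -0.7, 2.1], 1, 1, 1, 1, 1, [-0.4, 1.7, 0.2, 1.9], 1, 1, 1, 1, 1, 1, 1, 1]
60 1 [[0.1, -0.6, -0.7, -1.1], 1, 1, 1, 1, 1, [-0.4, 1.7, 0.2, -1.3], 1, 1, 1, 1, 1, 1, 1, 1]
65 0 [None, 1, 1, 1, 1, 1, [-0.4, 1.6, 0.1, 1.9], 1, 1, 1, 1, 1, 1, 1, 1]
65 1 [None, 1, 1, 1, 1, 1, [-0.4, 1.6, 0.1, -1.3], 1, 1, 1, 1, 1, 1, 1, 1]
70 0 [None, 1, 1, 1, 1, 1, [-0.4, 1.5, 0.1, 1.9], 1, 1, 1, 1, 1, 1, 1, 1]
70 1 [None, 1, 1, 1, 1, 1, [-0.4, 1.5, 0.1, -1.2], 1, 1, 1, 1, 1, 1, 1, 1]
75 0 [None, 1, 1, 1, 1, 1, [-0.4, 1.4, 0.1, 1.9], 1, 1, 1, 1, 1, 1, 1, 1]
75 1 [None, 1, 1, 1, 1, 1, [-0.4, 1.4, 0.1, -1.2], 1, 1, 1, 1, 1, 1, 1, 1]
80 0 [None, None, 1, 1, 1, 1, [-0.4, 1.3, 0.1, 1.9], 1, 1, 1, 1, 1, 1, 1, 1]
80 1 [None, None, 1, 1, 1, 1, [-0.4, 1.3, 0.1, -1.2], 1, 1, 1, 1, 1, 1, 1, 1]
```

Run:
```python
from h import *
pc,bm,h=load_pail(); axis=np.array([-np.sin(h),np.cos(h),0]); G=np.array([*bm,.082]); L=bot.tcp_to_grasp
ik=lambda g,M: bot.solve_ik(g-M[:,2]*L,R.from_matrix(M).as_quat())
for al in np.radians([50,55,60]):
    M=tool(h,al)
    print(np.degrees(al),[(b,None if ik(G-M[:,2]*b,M) is None else 1, None if ik(G-M[:,2]*b+[0,0,.1],M) is None else 1) for b in(.0,.02,.03,.04,.06)], [(b,None if ik(G-np.array([np.cos(h),np.sin(h),0])*b,M) is None else 1) for b in(.02,.03,.035)])
for f in(0,1):
    print('f',f)
    for i,k in enumerate(np.linspace(0,1,8)):
        hd=h+k*((PHI-np.pi)-h); M=tool(hd,-np.radians(30)); M=flip(M) if f else M
        g=np.array([*( (1-k)*np.array([.52,-.12])+k*st(-.15,-.11)),.37]); q=ik(g,M)
        print(round(np.degrees(hd)),None if q is None else np.round(q,2))
```

```text
50.0 [(0.0, 1, 1), (0.02, 1, 1), (0.03, 1, 1), (0.04, 1, 1), (0.06, 1, 1)] [(0.02, 1), (0.03, 1), (0.035, 1)]
55.0 [(0.0, 1, 1), (0.02, 1, 1), (0.03, 1, 1), (0.04, 1, 1), (0.06, 1, 1)] [(0.02, 1), (0.03, 1), (0.035, 1)]
59.99999999999999 [(0.0, 1, 1), (0.02, None, 1), (0.03, None, 1), (0.04, None, 1), (0.06, None, 1)] [(0.02, None), (0.03, None), (0.035, None)]
f 0
-44 [-0.43  0.4   0.29  1.96  0.16  1.86]
-64 [-0.42  0.31  0.18  1.85  0.32  2.19]
-84 [-0.4   0.2   0.04  1.69  0.45  2.57]
-104 [-0.33  0.06 -0.11  1.46  0.52  3.03]
-124 [-0.22 -0.07 -0.24  1.19  0.49 -2.73]
-144 [-0.05 -0.16 -0.33  0.98  0.32 -2.19]
-163 [ 0.15 -0.17 -0.35  0.87  0.07 -1.69]
-183 [ 0.35 -0.09 -0.28  0.89 -0.2  -1.21]
f 1
-44 [-0.43  0.4   0.29  1.96  0.16 -1.28]
-64 [-0.42  0.31  0.18  1.85  0.32 -0.95]
-84 [-0.4   0.2   0.04  1.69  0.45 -0.57]
-104 [-0.33  0.06 -0.11  1.46  0.52 -0.11]
-124 [-0.22 -0.07 -0.24  1.19  0.49  0.41]
-144 [-0.05 -0.16 -0.33  0.98  0.32  0.95]
-163 [ 0.15 -0.17 -0.35  0.87  0.07  1.45]
-183 [ 0.35 -0.09 -0.28  0.89 -0.2   1.93]
```

Run:
```python
from h import *
pc,bm,h=load_pail(); G=np.array([*bm,.082]); L=bot.tcp_to_grasp
M=flip(tool(h,np.radians(55))); q=R.from_matrix(M).as_quat()
p0=G-M[:,2]*(L+.055)
bot.set_gripper(.034)
bot.move_pose(p0+[0,0,.13],q); bot.move_straight(p0,q,speed=.15)
c=bot.read_camera('wrist'); T=wristT(c); save(c,'w2')
s=np.array([-np.sin(h),np.cos(h),0])*.026
print([np.round(proj(c,x,T)) for x in(G+s,G,G-s)],bot.observe()['t'],bot.observe()['ft_force'])
```

```text
[array([282., 285.]), array([282., 244.]), array([282., 199.])] 49.6167 [-0.15618714 -0.26915659 -0.06517618]
```

View pics/w2.png

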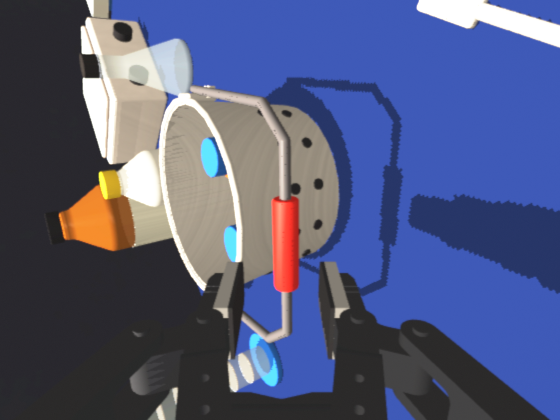

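The sleeve runs from (286,198) to (286,291) with its centre at (286,244), against a predicted (282,244). That's within 2 mm, so I'll grip and swing.

Run:
```python
from h import *
pc,bm,h=load_pail(); G=np.array([*bm,.082]); L=bot.tcp_to_grasp
piv=np.array([*pc,.082]); axis=np.array([-np.sin(h),np.cos(h),0])
M=flip(tool(h,np.radians(55))); q=R.from_matrix(M).as_quat()
print('hit',bot.move_straight(G-M[:,2]*L,q,speed=.06,threshold=12))
bot.set_gripper(0); o=bot.observe(); print('w',o['gripper_width'],o['ft_force'].round(1))
for th in np.radians(np.arange(7.5,91,7.5)):
    Q=R.from_rotvec(axis*th).as_matrix(); g=piv+Q@(G-piv); MM=Q@M
    bot.move_straight(g-MM[:,2]*L,R.from_matrix(MM).as_quat(),speed=.08)
    o=bot.observe(); print(round(np.degrees(th)),o['ft_force'].round(1),o['ft_torque'].round(2),round(o['gripper_width'],4))
print(o['t'])
c=bot.read_camera('scene'); a=c['color'][150:350,120:400,::-1]; cv2.imwrite('pics/up.png',cv2.resize(a,None,fx=2.8,fy=2.8,interpolation=cv2.INTER_CUBIC))
```

```text
hit False
w 0.012556597952234154 [-0.7  1.3  0.5]
7 [ 1.3 -0.6 -0.9] [0.37 0.39 0.24] 0.0118
15 [ 2.6 -0.1  0.6] [0.29 0.27 0.28] 0.0123
22 [ 0.8 -0.3  0.4] [0.21 0.09 0.29] 0.0122
30 [ 1.4 -0.6 -0.7] [0.14 0.04 0.23] 0.0118
38 [ 1.8  0.5 -0.7] [0.11 0.02 0.21] 0.0121
45 [ 0.8 -0.6 -0.9] [-0.03 -0.05  0.15] 0.012
53 [ 0.9 -0.5 -2. ] [-0.17 -0.08  0.06] 0.0125
60 [ 0.2 -0.2 -3.8] [-0.24 -0.08  0.02] 0.0123
68 [-0.5 -1.1 -3.6] [-0.21 -0.11  0.01] 0.0121
75 [-0.3 -0.1 -4.1] [-0.31 -0.4   0.03] 0.0121
82 [-0.7 -0.1 -5.8] [-0.62 -0.65  0.  ] 0.012
90 [ 0.   0.  -5.3] [-0.8  -0.78  0.01] 0.0117
57.8083
```

View pics/up.png

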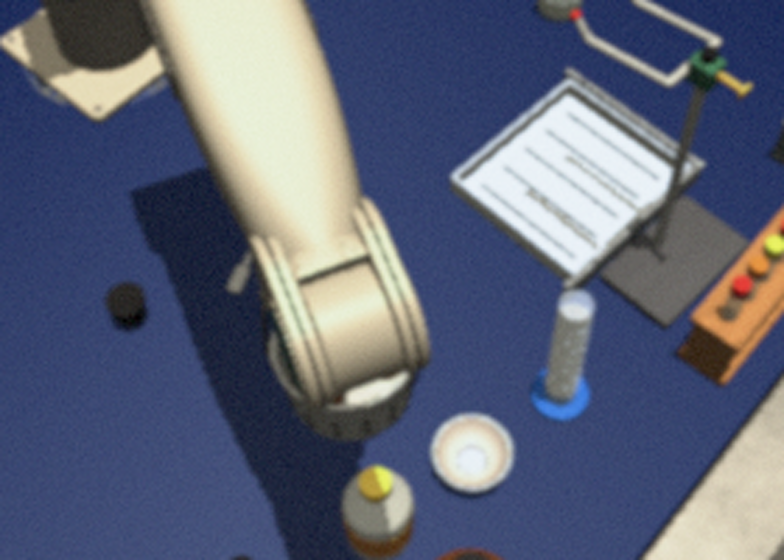

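Fz is -5.3 N of an expected -5.8 N, so the pail's weight is nearly off the bench. I'll lower a few mm so it clearly stands with the bail upright.

Run:
```python
from h import *
for i in range(6):
    p=bot.observe()['eef_pos']; bot.move_straight(p-[0,0,.002],speed=.02); bot.dwell(.2)
    o=bot.observe(); print(o['eef_pos'].round(4),o['ft_force'].round(1),o['ft_torque'].round(2))
    if o['ft_force'][2]>-1: break
bot.dwell(.5); print(o['t'])
c=bot.read_camera('wrist'); save(c,'w3')
```

```text
[ 0.6584 -0.2177  0.3199] [ 1.8  0.3 -1.4] [-0.71 -0.87 -0.04]
[ 0.6587 -0.2175  0.3193] [4.4 0.5 5.3] [ 0.05 -0.64 -0.3 ]
58.7583
```

View pics/w3.png

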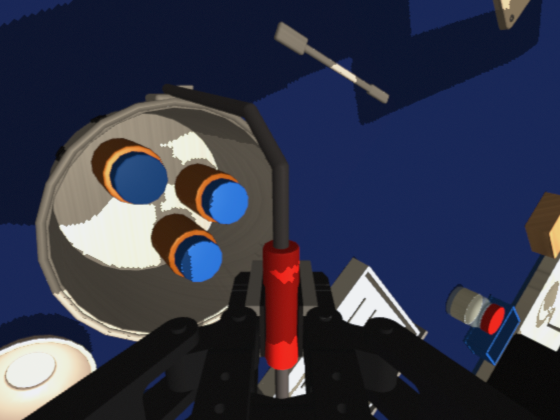

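Run:
```python
from h import *
c=bot.read_camera('wrist'); T=wristT(c); s=bot.observe(); g=s['eef_pos']+R.from_quat(s['tool_rot']).as_matrix()[:,2]*bot.tcp_to_grasp
pc,bm,h=load_pail()
print('grasp',g,'pail planned',pc)
th=np.linspace(0,2*np.pi,60)
for u,v in((165,212),): print('rim centre',at(c,u,v,.09,T))
im=c['color'][:,:,::-1].copy()
for p,col in((pc,(0,255,0)),(g[:2],(0,0,255))):
    cv2.polylines(im,[np.array([proj(c,[p[0]+.075*np.cos(t),p[1]+.075*np.sin(t),.09],T) for t in th]).astype(int)],1,col,1)
cv2.imwrite('pics/w3b.png',im)
```

```text
grasp [ 0.59498889 -0.15594598  0.19246862] pail planned [ 0.594518   -0.15670163]
rim centre [ 0.5969594  -0.17388019  0.09      ]
```

View pics/w3b.png

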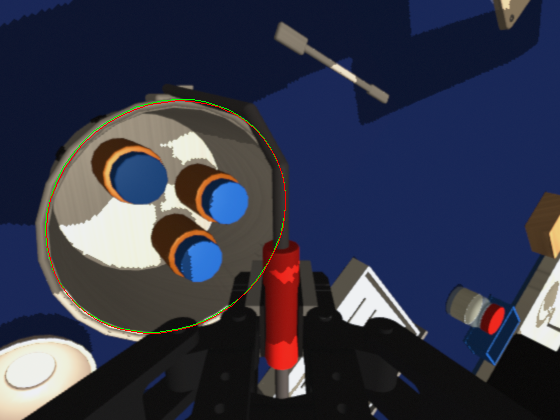

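The rim circle overlay coincides with the pail, and the gripper sits over the pail centre within a few mm. So the bail is upright with the pail standing on the bench. Next: lift, turn, and stop in front of the hook.

```bash
cat > hang.py <<'E'
from h import *
L=bot.tcp_to_grasp
def pose(g,hd):
    M=flip(tool(hd,-np.radians(35))); return np.array(g)-M[:,2]*L,R.from_matrix(M).as_quat()
E
python3 - <<'E'
from hang import *
pc,bm,h=load_pail()
p=bot.observe()['eef_pos']; bot.move_straight(p+[0,0,.03],speed=.05); print(bot.observe()['ft_force'].round(1),bot.observe()['gripper_width'])
bot.move_straight(p+[0,0,.185],speed=.12)
n=10; a=np.array(pc); b=np.array([.50,.0]); e=st(-.175,-.11)
for k in np.arange(1,n+1)/n:
    xy=a+(b-a)*min(1,2*k) if k<=.5 else b+(e-b)*(2*k-1)
    bot.move_pose(*pose([*xy,.378],h+k*(PHI-np.pi-h)))
bot.dwell(.5); o=bot.observe(); print(o['t'],o['ft_force'].round(1),o['ft_torque'].round(2),o['gripper_width'])
c=bot.read_camera('wrist'); save(c,'w4'); T=wristT(c)
s=np.array([np.sin(PHI),-np.cos(PHI),0]); g=o['eef_pos']+R.from_quat(o['tool_rot']).as_matrix()[:,2]*L
print('grasp',g,'want',st(-.175,-.11)); print('sleeve ends',[proj(c,g+k*s*.026,T).round() for k in(-1,1)]);
print('tips',[proj(c,st(-.1,-.11+k*.038,.335),T).round() for k in(-1,1)])
c=bot.read_camera('scene'); a=c['color'][60:260,230:510,::-1]; cv2.imwrite('pics/sc4.png',cv2.resize(a,None,fx=2.8,fy=2.8,interpolation=cv2.INTER_CUBIC))
E
```

```text
[ 0.1 -0.3 -4.7] 0.012039284338129478
66.175 [-0.1 -0.3 -5.3] [ 0.05  1.17 -0.02] 0.012018431552448737
grasp [0.54046524 0.21955121 0.37808176] want [0.54048433 0.21997223]
sleeve ends [array([282., 243.]), array([282., 353.])]
tips [array([339., 280.]), array([345., 165.])]
```

View pics/w4.png

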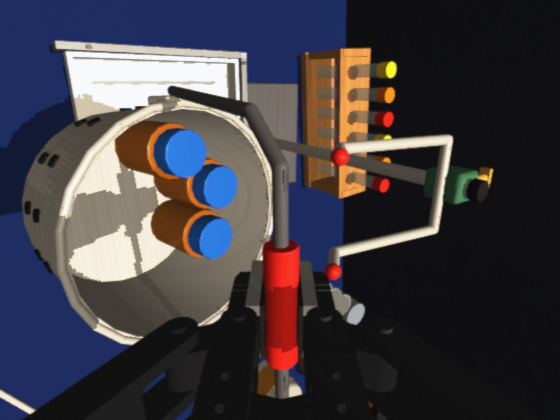

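View pics/sc4.png

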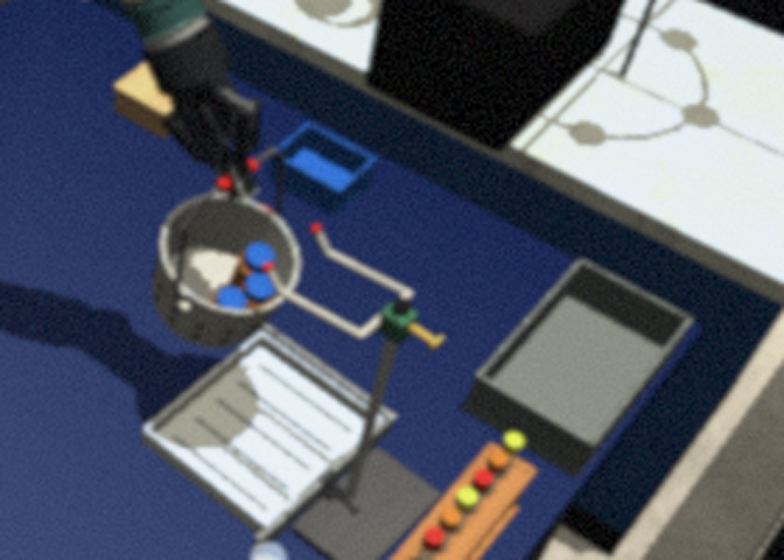

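Sleeve is at (282, 240–367). The tips are at (341,157) and (333,271) against predicted (345,165) and (339,280), so the hook is a few mm further in +y. I'll move over the prongs with +4 mm in y, then take one look before lowering.

Run:
```python
from hang import *
hd=PHI-np.pi
g=st(-.08,-.106,.37)
print(bot.move_straight(*pose(st(-.175,-.106,.378),hd),speed=.05),bot.move_straight(*pose(g,hd),speed=.05,threshold=6))
bot.dwell(.4); o=bot.observe(); print(o['t'],o['ft_force'].round(1))
c=bot.read_camera('wrist'); save(c,'w5'); T=wristT(c)
print('tips',[proj(c,st(-.1,-.11+k*.038,.335),T).round() for k in(-1,1)])
print('seat',[proj(c,st(-.08,-.11+k*.038,.317),T).round() for k in(-1,1)])
```

```text
False False
68.9833 [-0.4 -0.2 -5.8]
tips [array([208., 354.]), array([196., 208.])]
seat [array([228., 320.]), array([220., 190.])]
```

View pics/w5.png

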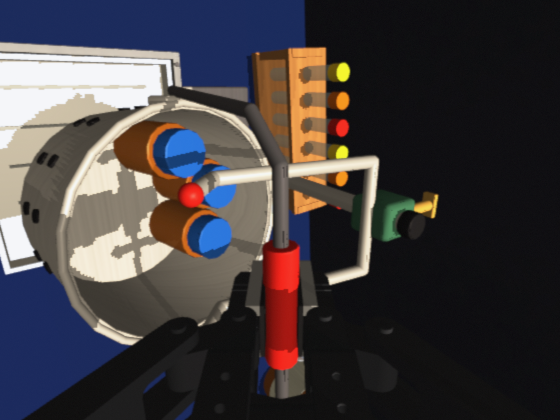

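The bar has passed over the prongs, with the +y tip at (190,195) against a predicted (196,208), so about 4–5 mm more is needed in +y. I'll shift 4 mm and lower.

Run:
```python
from hang import *
hd=PHI-np.pi
bot.move_straight(*pose(st(-.081,-.102,.37),hd),speed=.03)
bot.move_straight(*pose(st(-.081,-.102,.328),hd),speed=.05,threshold=6); print(bot.observe()['ft_force'].round(1))
for z in np.arange(.326,.305,-.002):
    bot.move_straight(*pose(st(-.081,-.102,z),hd),speed=.02); bot.dwell(.1); o=bot.observe()
    print(round(z,3),o['ft_force'].round(1),o['ft_torque'].round(2))
    if o['ft_force'][2]>-1.2: break
bot.dwell(.3); print(o['t'],bot.observe()['ft_force'].round(1))
```

```text
[-0.4  0.1 -4.8]
0.326 [ 0.3 -0.  -5.8] [0.05 1.19 0.02]
0.324 [-0.2 -0.1 -6.1] [0.08 1.2  0.  ]
0.322 [-0.3  0.4 -5.7] [ 0.1   1.25 -0.03]
0.32 [ 1.9 -0.  -5.2] [0.15 0.94 0.02]
0.318 [ 2.9  0.2 -3. ] [ 0.11  0.33 -0.14]
0.316 [ 5.4 -1.1  1.9] [ 0.11 -0.4  -0.13]
72.4083 [ 5.6 -1.4  2.3]
```

Contact came at the seat height (bar z about 0.317) with both prongs loaded. Release and back out along the tool axis.

Run:
```python
from hang import *
bot.move_straight(*pose(st(-.079,-.102,.317),PHI-np.pi),speed=.02)
bot.set_gripper(.032); bot.dwell(.8); o=bot.observe(); print(o['ft_force'].round(2),o['gripper_width'])
z=R.from_quat(o['tool_rot']).as_matrix()[:,2]; p=o['eef_pos']
print(bot.move_straight(p-z*.09,speed=.05,threshold=6)); o=bot.observe(); print(o['ft_force'].round(2))
bot.move_straight(o['eef_pos']+[-.08,-.04,.03],speed=.12); bot.dwell(2)
c=bot.read_camera('scene'); c2=bot.read_camera('top')
a=c['color'][90:250,260:440,::-1]; b=c2['color'][110:270,170:350,::-1]
cv2.imwrite('pics/end.png',cv2.resize(np.hstack([a,b]),(792,352),interpolation=cv2.INTER_CUBIC)); save(c2,'topend'); print(bot.observe()['t'],caps(c2))
```

```text
[ 0.7  -0.83 -0.81] 0.03197730502590387
False
[-0.4  -0.18  0.32]
79.075 [(np.float64(0.6881), np.float64(0.2844), 75)]
```

View pics/end.png

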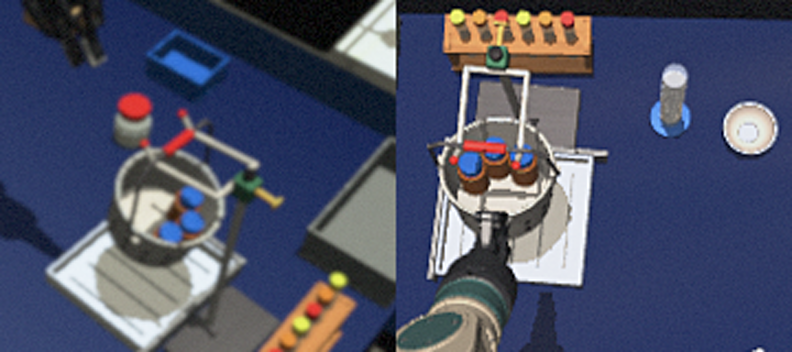

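The pail hangs on both prongs over the tray with the bottles inside, but the sleeve looks nearer the +y prong. I'll retreat the arm and use the last view to check that, along with the tray.

Run:
```python
from hang import *
bot.move_pose([.42,-.1,.42],down(pick_yaw([.42,-.1,.42],0))); bot.dwell(.5)
c=bot.read_camera('scene'); c2=bot.read_camera('top')
a=c['color'][130:225,300:390,::-1]; b=c2['color'][130:225,180:270,::-1]
f=lambda i:cv2.resize(i,(400,422),interpolation=cv2.INTER_CUBIC)
cv2.imwrite('pics/end2.png',np.hstack([f(a),f(b)]))
h=cv2.cvtColor(c2['color'],cv2.COLOR_RGB2HSV); m=cv2.inRange(h,(0,170,130),(6,255,255))|cv2.inRange(h,(174,170,130),(180,255,255))
n,_,s,ct=cv2.connectedComponentsWithStats(m)
for i in range(1,n):
    if 185<ct[i][0]<260 and 140<ct[i][1]<200: print(ct[i].round(1),s[i],at(c2,*ct[i],.325)[:2].round(4))
print('seat mid by model',st(-.08,-.11),'tips',st(-.1,-.072),st(-.1,-.148)); print(bot.observe()['t'])
```

```text
[210.8 176.5] [201 174  19   6  60] [0.6396 0.2181]
[195.7 182.6] [194 181   4   4  10] [0.6218 0.2582]
[223.8 185. ] [222 184   4   3   9] [0.6165 0.1821]
seat mid by model [0.63531711 0.21433813] tips [0.61760596 0.25345737] [0.61309867 0.17759114]
80.9417
```

View pics/end2.png

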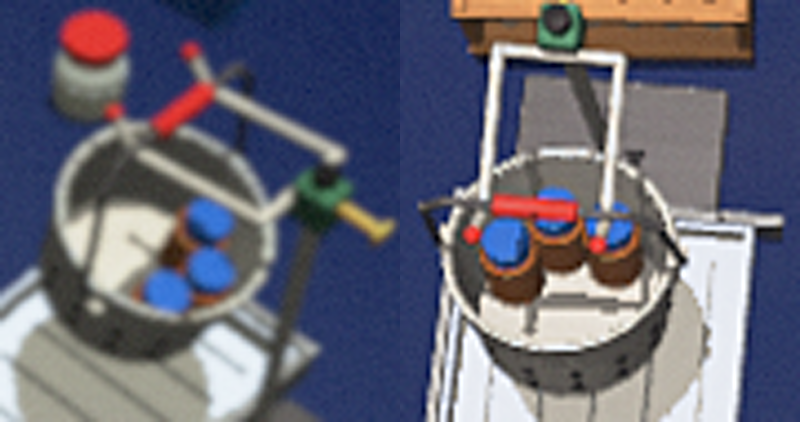

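The sleeve centroid at (210.8,176.5) sits between the tips at (195.7,182.6) and (223.8,185.0), centred within about 2 mm. The wire lies over both prongs, the pail is level and the tray is still flush. Handing in.

```bash
python3 -c "
from h import *
print(bot.observe()['ft_force'].round(1)); bot.finish_job()"
```

```text
[ 0.5 -0.3 -0.8]
the job is handed in; nothing more can be done
```

The job is done and handed in at about 81 s of robot time. The pail hangs on the hook over the tray with all the bottles in it.

- **Tray:** I pushed it into the fence corner. The pushes stopped where a flush tray should stop them, and the later pictures show it flush on both fences.
- **Bottles:** Only three were present. All went into the pail and stayed upright, and the camera showed no other blue caps on the bench.
- **Bail:** I swung it upright with the pail on the bench. During the swing most of the pail's weight came onto the gripper (Fz about -5.3 N of roughly 5.8 N), so the pail may have lifted slightly. I lowered it until it clearly rested on the bench, with the bail upright to within a few degrees, before lifting it.
- **Hanging:** The bail touched the prongs at the expected seat height. After release the sleeve sits within about 2 mm of centre, the pail hangs level, and the arm is clear of everything.

**What didn't fit:**
- The pail slid about 8 mm while I was putting the bottles in; two of the bottles touched something early on the way down.
- The wrist camera put the hook about 6 mm further in +y than the model built from the top camera. I split the difference, and the last top view showed the bail centred.
- The other bench items looked undisturbed in the pictures, but I did not measure them again at the end.

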